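# Clamp the lens on the camera rail

## Robot

A 6-joint arm with a two-finger parallel gripper is mounted at the origin on the work surface. World frame = base frame: x ahead of the robot, y to its left, z up, the work surface at z = 0. Lengths are in m, angles in rad, forces in N, time in s.
With the tool pointing down it reaches from about 0.3 to 0.775 m from the base axis. Payload 14.6 kg.
Tool frame: the origin (TCP) lies at the centre of the arm's flange, where the gripper is bolted on; the fingertips stand 199 mm ahead of it and the grasp point (between the pads) lies 180 mm ahead of it; z points along the fingers, y is the line along which they close (so a half turn about z gives the same grasp; the last joint's range is limited). The gripper opens to 94 mm and grips with 3 to 60 N. Pads are 16 mm wide; open, the fingers measure 119 mm over their backs; the gripper's body (75 mm by 177 mm) begins 78 mm behind the grasp point.
Start: joints at [-1.402, 0.3, 1.521, -0, 1.321, -0.067], TCP at [0.128, -0.535, 0.405] pointing down, gripper open.
Joint ranges: [-3.03, 3.03], [-0.79, 2.21], [0.23, 2.52], [-1.04, 4.18], [0, 3.07], [-2.55, 2.55]. Speed limits (rad/s): [2.22, 2.22, 2.57, 3.14, 3.14, 3.14].

## Interface

Orientations are given as [roll, pitch, yaw] about the fixed x, y, z axes, in that order (R = Rz(yaw) Ry(pitch) Rx(roll)).
In Python, from station import ctrl gives the robot as it stands. The module is installed in compiled form; this text tells all that it offers.
- The arm moves only by the tool servo_tool, never from a script. Its argument "motion" is a list of rows, each a list of 5 numbers: the closure, from 0 (fully open) to 1 (shut), then the shift along the world's x, y, z in cm, then the turn about the world's z in degrees. A call has 1 to 20 rows; each row is the pose to reach, as a shift and turn from the pose commanded when the call began; what a row does not reach only later rows make up. A row lasts 1/8 s, in which the tool goes at most 62.5 mm and 10.7 degrees, less where a joint would pass 70% of its speed; a pose out of reach is approached as far as the arm can. A call with a gripper value outside its range is refused whole. The fingers move at their own pace and stop on an object; "squeeze" is the grip in N (left out, the last holds). Time passes only in rows, so rows that repeat a pose let the fingers close. It gives the time, the measured TCP pose, the force, the opening and the grip force at its end, in the units of the state.
- ctrl.get_obs(): the state, without advancing time (a new reading comes with each control period).
- ctrl.camera(name): name is "scene" or "top"; returns a dict with "image" (480x640x3 uint8, red, green, blue), "fx", "fy", "cx", "cy" (pixels), "camera_from_world" (4x4, takes a point from world to camera coordinates). Camera axes: x right, y up, looking along -z (the intrinsics and any distortion apply to the point x, -y, -z); pixel columns grow to the right and rows downward; lengths in m; the calibration is good to about 2 mm. A picture is of the moment at which its call begins. There is no depth.
- ctrl.hand_in(): hands the job in; it is judged then, once.
The state is a dict: "time_s": time; "qpos": joint angles; "joint_vel": joint speeds; "tau": joint torques, N m; "ee_pos": TCP position; "eef_rot": TCP orientation; "force": force on the tool from outside, world axes, zero at the start; "moment": the same for the moment, N m; "grip_width": finger opening in m; "grip_force": force on a finger pad.
Only numpy, scipy, OpenCV 4.12 (cv2) and the standard library are available. Lean on these libraries where they do the work, as an engineer would, in place of code of your own. Each camera call takes 0.05 s, during which the arm holds its last target. There are 200 camera calls.

## Task

Take the blue-banded lens barrel out of the grey tray and lay it in the two V-saddles of the camera rail, centred on them, with its bare silver end facing the rail's camera; set it down, do not drop it. Then push the red handle of the toggle clamp all the way down so that the clamp locks on the barrel, and let go. Leave the other two barrels and the loose things on the table where they are.

Things in the scene. Friction and masses are not known exactly. Their poses are not given: they have to be found in the camera images.
- barrel_blue: The lens barrel, black, Ø44 x 200 mm, about 0.45 kg, a bright blue band round it 30 to 54 mm from the middle towards the black glass front; the last 30 mm of the other end are bare silver (Ø44, ending in a Ø27 x 8 stub). Origin mid-length on the axis (balance point), x along it to the glass front. Starts lying in one of the tray's bays, front towards tray +x; roll does not matter.
- barrel_blue_mount (a point): Centre of the silver end face of the blue-banded barrel, 100 mm from its middle.
- barrel_yellow: Bystander in the tray: lens barrel, black, Ø44 x 200 mm, about 0.45 kg, a bright yellow band round it 30 to 54 mm from the middle towards the black glass front; the last 30 mm of the other end are bare silver (Ø44, ending in a Ø27 x 8 stub). Origin mid-length on the axis (balance point), x along it to the glass front. 
- barrel_red: Bystander in the tray: lens barrel, black, Ø44 x 200 mm, about 0.45 kg, a bright red band round it 30 to 54 mm from the middle towards the black glass front; the last 30 mm of the other end are bare silver (Ø44, ending in a Ø27 x 8 stub). Origin mid-length on the axis (balance point), x along it to the glass front. 
- tray: Grey open tray, fixed, 240 (x) x 270 (y) x 55 mm high, walls and floor 4; origin under its centre. Three bays at y = -78, 0, 78, each with a barrel lying along x, axis 26 above the table. Low ribs (9 above the table) beneath the barrels, 55 to 85 mm either side of mid-length, stop rolling. Free: 34 mm between barrels, 31 to the side walls.
- rail: Camera rail, fixed; origin on the table below cradle, y along the rail. 80 mm wide, y = -218 to 108, rail top 37 high, nothing taller between the saddles (y -55 to 55). Light grey camera cube (60 x 70 x 60, top 115 high) at the -y end, its mount's rim at y = -122. Clamp riser (62 x 36, 90 high, centre x = -86, y = -65) on the -x side.
- cradle (a point): Where the barrel's middle belongs, 80 mm above the table. Axes as rail: barrel along y, silver end to -y (camera), glass front to +y. The grey V-saddles (20 long in y, 74 wide, 90 degree V, lips 79 high) stand 65 mm either side of it; they centre the barrel sideways.
- clamp_arm (a joint): Hinge of the clamp's steel arm, rad: 0 open (arm upright, up to 185 mm above the table, pad 30 mm clear of the barrel's place), about 1.50 shut (arm level, pad pressing on the barrel over the saddle at y = -65). Pivot at rail x = -64, z = 108 mm; arm 73 long. It follows the handle through a knee link.
- clamp_handle (a joint): Angle of the red handle from the clamp arm, rad: 0 open (handle raised 58 degrees from level), 2.56 fully down on its stop, where the knee is over centre and stays locked. Light friction holds it wherever it is left. Pressing it down takes a few N, up to about 20 N over the last degrees.
- handle_end (a point): Centre of the round free end of the red handle (bar 18 mm thick), which lies in the plane y = -65 of the rail and points up and away from the barrel when open, level when down. In the rail frame about x = -138, z = 209 mm open; x = -192, z = 122 fully down.
- handle_root (a point): Centre of the inner end of the red handle, 78 mm from handle_end; in the rail frame about x = -96, z = 143 mm open; x = -114, z = 126 fully down. Press on top of the red bar from above and follow it down and outwards to shut the clamp.
- clamp_pad: Black rubber pad, Ø18 x 9 mm, at the end of the clamp arm; origin at the centre of its pressing face.
- cleaner: Bystander: small amber bottle, Ø40 x 115 mm, standing behind; origin under its centre.
- lens_cap: Bystander: black lens cap, Ø50 x 12 mm, lying between tray and rail; origin under its centre.
- driver: Bystander: screwdriver with an orange handle, 190 mm long, lying to the right.
- post_base: Bystander: aluminium optics post on a Ø48 mm foot, 88 mm high, to the left; origin under its centre.
- wipes: Bystander: green box of wipes, 120 x 110 x 70 mm, to the left; origin under its centre.
There are look-alikes about, which are no part of the job. What is shaped like the barrel_blue but pink is not meant.

How it is judged:
By the outcome, as a careful person would: the job done as asked, in the order asked, and still so for the second after the job is handed in, with the robot touching nothing.
It also fails if it takes over 64 s, if anything falls off the work surface, if the arm or the gripper's body presses on something with over 40 N, if the wrist force passes 120 N, or if a joint passes its speed limit or range.

## Working session

There is one attempt and no reset: what is moved stays moved. The work goes in short steps, Python scripts to look and compute and a tool call to move; the robot and the scene stay as the last step left them, time stands still between calls to the robot, and variables do not carry over. Pictures are saved under pics/ and viewed, at most 10 in all, crops included, and the job is handed in when it is done.

Besides the shell and the picture viewer there is one more tool, called after "Emit:" by a JSON object that holds its "fn" and its "kwargs". servo_tool: Moves the arm, as the interface text tells. Its arguments: {"type":"object","properties":{"motion":{"type":"array","items":{"type":"array","items":{"type":"number"}}},"squeeze":{"type":"number"}},"required":["motion"]}

```bash
mkdir -p pics
cat > h.py <<'E'
import numpy as np, cv2
from station import ctrl
def shot(n,f=None):
    c=ctrl.camera(n)
    if f: cv2.imwrite('pics/'+f,c['image'][:,:,::-1])
    return c
def ray(c,u,v):
    T=np.array(c['camera_from_world']); R=T[:3,:3]
    d=R.T@np.array([(u-c['cx'])/c['fx'],-(v-c['cy'])/c['fy'],-1]); return -R.T@T[:3,3], d/np.linalg.norm(d)
def onz(c,u,v,z):
    o,d=ray(c,u,v); return o+d*(z-o[2])/d[2]
def tri(a,pa,b,pb):
    o1,d1=ray(a,*pa);o2,d2=ray(b,*pb)
    s=np.linalg.lstsq(np.c_[d1,-d2],o2-o1,rcond=None)[0]
    p,q=o1+d1*s[0],o2+d2*s[1]; return (p+q)/2,np.linalg.norm(p-q)
def proj(c,p):
    q=np.array(c['camera_from_world'])@np.r_[p,1]; return c['cx']-c['fx']*q[0]/q[2], c['cy']+c['fy']*q[1]/q[2]
def blobs(c,lo,hi,amin=30):
    h=cv2.cvtColor(c['image'],cv2.COLOR_RGB2HSV); m=cv2.inRange(h,lo,hi)
    n,l,s,ct=cv2.connectedComponentsWithStats(m)
    return [(s[i].tolist(),ct[i].round(1).tolist(),cv2.minAreaRect(np.argwhere(l==i)[:,::-1].astype(np.float32))) for i in range(1,n) if s[i][4]>=amin]
E
python3 - <<'E'
from h import *
for n in('scene','top'):
    c=shot(n,n+'0.png'); print(n,c['fx'],c['cx'],c['cy'],[k for k in c]); print(np.round(c['camera_from_world'],3))
    for nm,lo,hi in(('blue',(95,100,60),(130,255,255)),('red',(0,150,80),(5,255,255)),('red2',(172,130,80),(180,255,255)),('yel',(22,130,80),(35,255,255)),('pink',(140,60,80),(171,255,255))):
        for b in blobs(c,lo,hi): print(nm,b[0],b[1],[np.round(x,1).tolist() for x in b[2]])
E
```

```text
scene 619.8458362370277 310.02240796431596 242.50037587259826 ['image', 'fx', 'fy', 'cx', 'cy', 'camera_from_world']
[[-0.331  0.944  0.01   0.121]
 [-0.778 -0.279  0.562  0.327]
 [ 0.533  0.178  0.827 -1.886]
 [ 0.     0.     0.     1.   ]]
blue [243, 190, 13, 17, 125] [248.2, 197.5] [[248.4, 197.8], [9.0, 15.7], 21.0]
blue [447, 232, 17, 16, 123] [456.4, 237.9] [[456.3, 238.2], [16.6, 9.5], 37.6]
blue [563, 290, 73, 49, 1132] [604.4, 310.8] [[599.0, 311.7], [79.3, 38.0], 15.9]
blue [29, 299, 115, 83, 3037] [87.0, 339.5] [[85.7, 338.3], [106.3, 58.3], 19.7]
blue [411, 322, 20, 16, 177] [421.1, 327.8] [[420.9, 328.1], [18.7, 11.8], 25.0]
blue [575, 329, 15, 13, 44] [581.2, 335.5] [[581.2, 335.4], [16.4, 5.2], 41.6]
blue [588, 341, 44, 27, 214] [609.9, 355.0] [[608.3, 354.9], [47.0, 10.2], 27.8]
red [213, 188, 11, 36, 230] [217.2, 204.5] [[216.8, 205.4], [7.1, 35.7], 10.9]
red [381, 309, 19, 16, 170] [390.7, 315.2] [[390.5, 315.5], [17.4, 11.2], 26.6]
yel [354, 296, 16, 13, 134] [361.9, 301.3] [[361.9, 301.2], [14.5, 9.6], 24.0]
top 580.0930597983961 319.7597852978755 235.1851376672837 ['image', 'fx', 'fy', 'cx', 'cy', 'camera_from_world']
[[-0.022 -1.     0.004  0.064]
 [ 0.984 -0.021  0.177 -0.536]
 [-0.177  0.008  0.984 -1.532]
 [ 0.     0.     0.     1.   ]]
blue [428, 97, 44, 45, 480] [451.9, 121.0] [[449.4, 119.3], [43.8, 42.7], 88.1]
blue [471, 97, 41, 44, 377] [489.7, 120.3] [[491.1, 117.9], [43.4, 39.2], 87.4]
blue [202, 216, 16, 13, 173] [209.6, 222.1] [[209.7, 221.7], [15.3, 11.7], 5.2]
blue [405, 299, 9, 16, 127] [409.2, 306.5] [[409.0, 306.5], [15.0, 8.0], 90.0]
blue [192, 324, 17, 12, 136] [199.8, 329.6] [[199.6, 329.7], [16.1, 8.5], 18.4]
red [231, 219, 15, 12, 144] [237.9, 224.1] [[237.9, 224.1], [14.6, 9.9], 9.5]
red [415, 231, 10, 18, 96] [419.0, 239.9] [[418.8, 239.6], [18.0, 6.0], 69.4]
yel [259, 223, 13, 11, 122] [264.8, 227.8] [[265.0, 228.0], [10.0, 12.0], 90.0]
```

View pics/scene0.png

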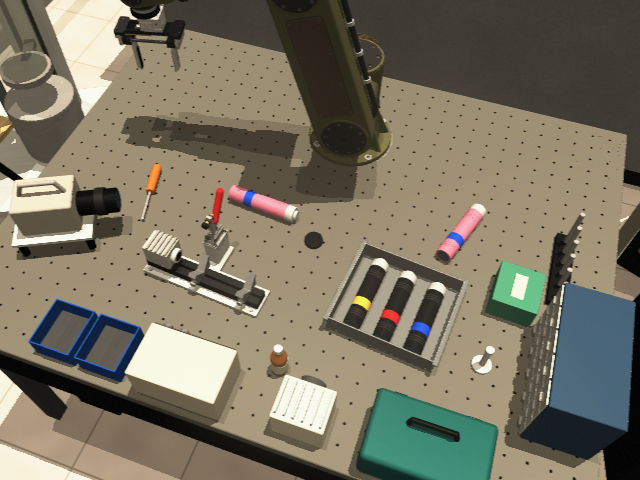

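View pics/top0.png

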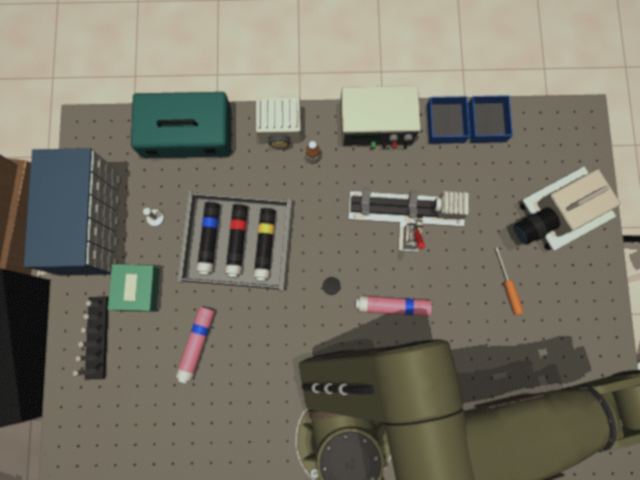

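The scene shows three things with a blue band:
- the black barrel in the tray (scene 421,328; top 210,222)
- a pink barrel (scene 248,197; top 409,306)
- a pink barrel (scene 456,238; top 200,330)

Blue items elsewhere are bins and a cabinet. I choose the black one in the tray and check it in close crops, together with the rail.

Run:
```python
from h import *
s=shot('scene');t=shot('top')
def crop(c,x,y,w,h): return cv2.resize(c['image'][y:y+h,x:x+w],(400,300),interpolation=cv2.INTER_CUBIC)
a=np.vstack([np.hstack([crop(t,170,185,133,100),crop(t,340,175,133,100)]),np.hstack([crop(s,320,240,152,114),crop(s,130,185,152,114)])])
cv2.imwrite('pics/crops.png',a[:,:,::-1])
o=ctrl.get_obs();print({k:np.round(v,3).tolist() for k,v in o.items()})
for nm,ps,pt in(('blue',(421,328),(209.7,221.9)),('red',(390.6,315.3),(237.9,224.1)),('yel',(361.9,301.3),(264.8,227.9))):
    print(nm,np.round(tri(s,ps,t,pt),4).tolist() if 0 else [np.round(x,4).tolist() for x in tri(s,ps,t,pt)],onz(t,*pt,.026).round(4),onz(s,*ps,.035).round(4))
```

```text
{'time_s': 0.2, 'qpos': [-1.402, 0.3, 1.521, -0.0, 1.321, -0.067], 'joint_vel': [0.001, -0.001, -0.001, 0.0, 0.0, 0.0], 'tau': [0.002, -53.15, -35.256, 0.071, 0.023, -0.0], 'ee_pos': [0.129, -0.535, 0.404], 'eef_rot': [-3.141, -0.0, 0.236], 'force': [-0.589, -0.038, -0.617], 'moment': [0.036, 0.014, -0.0], 'grip_force': 0.0, 'grip_width': 0.094}
blue [[0.5824, 0.3553, 0.038], 0.0016] [0.585  0.3567 0.026 ] [0.5806 0.3562 0.035 ]
red [[0.5744, 0.2778, 0.0388], 0.0018] [0.5772 0.2786 0.026 ] [0.5721 0.2786 0.035 ]
yel [[0.562, 0.2027, 0.0413], 0.0004] [0.5649 0.2042 0.026 ] [0.5585 0.202  0.035 ]
```

View pics/crops.png

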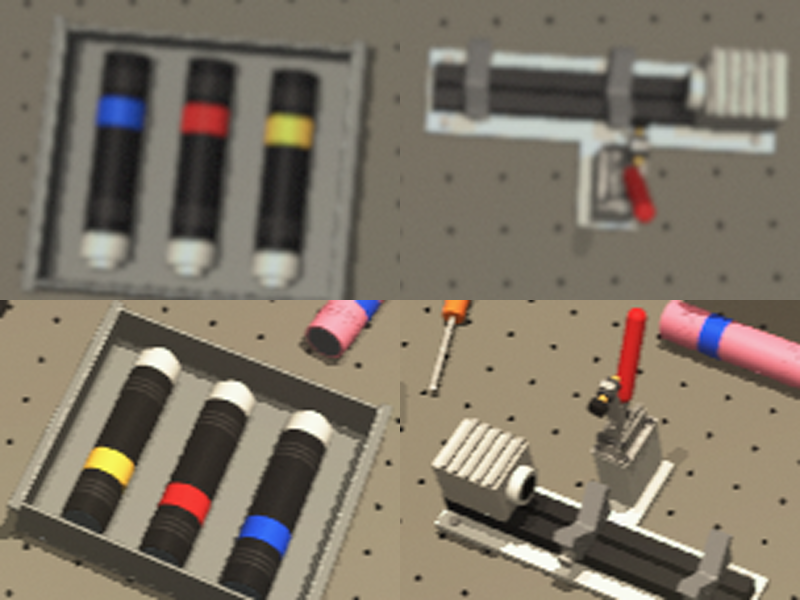

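The crops confirm it: black barrel with blue band in the tray, silver end towards the robot, and the rail with its camera at world -y. Next I measure the saddles in bigger crops and the barrel's axis.

Run:
```python
from h import *
s=shot('scene');t=shot('top')
a=np.zeros((600,800,3),np.uint8)
def put(c,x,y,w,h,r): a[r:r+h*6,:w*6]=cv2.resize(c['image'][y:y+h,x:x+w],(w*6,h*6),interpolation=cv2.INTER_CUBIC)
put(t,342,186,133,43,0); put(s,140,250,133,57,258)
cv2.imwrite('pics/rail.png',a[:,:,::-1])
# barrel in top: dark+silver silhouette against tray floor
for n,p,q in(('blue',(212.6,202.5),(204.7,274.5)),('red',(240.3,205),(233,275.5)),('yel',(268,208.5),(262,279.5))):
    A,B=onz(t,*p,.026),onz(t,*q,.026); print(n,A.round(4),B.round(4),np.linalg.norm(A-B),np.degrees(np.arctan2(*(A-B)[1::-1])))
# dark rows: edges of barrel via profiles
g=cv2.cvtColor(t['image'],cv2.COLOR_RGB2GRAY)
for r in (210,215,232,240,248,255): 
    x=np.arange(190,228); d=g[r,190:228]; w=np.clip(85-d.astype(float),0,None); m=d<65; print(r,x[m].min(),x[m].max(),end=' ; ')
print();print(g[195:210,212].tolist(),g[262:282,205].tolist())
```

```text
blue [0.6401 0.3493 0.026 ] [0.439  0.3686 0.026 ] 0.201979068878152 -5.495210430245942
red [0.6313 0.2721 0.026 ] [0.4346 0.2915 0.026 ] 0.1976300856416086 -5.638588798315624
yel [0.6197 0.1951 0.026 ] [0.422  0.2126 0.026 ] 0.19846498489535921 -5.067882887067246
210 191 219 ; 215 191 219 ; 232 190 217 ; 240 190 216 ; 248 200 215 ; 255 199 214 ; 
[109, 79, 52, 56, 79, 100, 101, 72, 46, 41, 39, 41, 43, 49, 53] [114, 163, 194, 203, 203, 202, 199, 195, 184, 176, 183, 176, 149, 129, 130, 135, 131, 122, 118, 112]
```

View pics/rail.png

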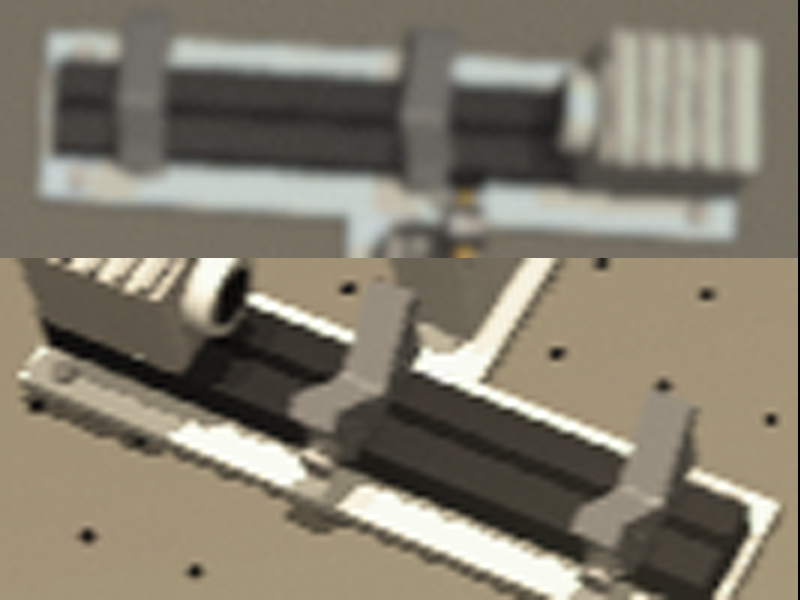

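Run:
```python
from h import *
s=shot('scene');t=shot('top')
T=lambda x,y:(342+(x+.5)/6-.5,186+(y+.5)/6-.5); S=lambda x,y:(140+(x+.5)/6-.5,250+(y-257.5)/6-.5)
P={'A':((427,107),(352,354)),'B':((142,92),(632,465)),'Afar':((424,187),(391,291)),'Anear':((430,28),(314,417)),'Bfar':((138,168),(668,398)),'Bnear':((145,15),(596,531))}
for k,(a,b) in P.items():
    p,g=tri(t,T(*a),s,S(*b)); print(k,p.round(4),round(g,4),onz(t,*T(*a),.079).round(4),onz(s,*S(*b),.079).round(4))
for n,x in (('top',t),('scene',s)):
  for b in blobs(x,(0,140,80),(6,255,255)): print(n,b[1],cv2.boxPoints(b[2]).round(1).tolist())
```

```text
A [ 0.6167 -0.2039  0.0685] 0.0054 [ 0.6134 -0.1994  0.079 ] [ 0.6227 -0.2025  0.079 ]
B [ 0.6264 -0.075   0.0678] 0.005 [ 0.623  -0.0716  0.079 ] [ 0.6327 -0.0742  0.079 ]
Afar [ 0.5808 -0.2023  0.0648] 0.0074 [ 0.5767 -0.1963  0.079 ] [ 0.5892 -0.2004  0.079 ]
Anear [ 0.6519 -0.2051  0.0729] 0.0029 [ 0.6499 -0.2026  0.079 ] [ 0.6552 -0.2041  0.079 ]
Bfar [ 0.5916 -0.0728  0.0672] 0.0066 [ 0.5881 -0.0686  0.079 ] [ 0.5986 -0.0726  0.079 ]
Bnear [ 0.6613 -0.0766  0.0709] 0.0034 [ 0.6586 -0.0742  0.079 ] [ 0.6655 -0.0759  0.079 ]
top [237.8, 224.2] [[231.0, 219.0], [245.0, 219.0], [245.0, 229.0], [231.0, 229.0]]
top [419.0, 239.7] [[413.20001220703125, 231.60000610351562], [418.8999938964844, 229.6999969482422], [424.70001220703125, 247.10000610351562], [419.0, 249.0]]
scene [217.3, 204.5] [[210.3000030517578, 222.3000030517578], [216.5, 187.1999969482422], [223.6999969482422, 188.5], [217.5, 223.60000610351562]]
scene [390.8, 315.4] [[380.0, 317.0], [384.79998779296875, 306.70001220703125], [401.20001220703125, 314.29998779296875], [396.3999938964844, 324.6000061035156]]
```

Emit:
{"fn": "servo_tool", "kwargs": {"motion": [[0, 6, 6, 0, 0], [0, 10, 12, 0, 0], [0, 14, 18, 0, -8], [0, 18, 24, 0, -14], [0, 22, 30, 0, -20], [0, 26, 36, 0, -25], [0, 30, 42, 0, -30], [0, 33, 48, 0, -30], [0, 35, 54, 0, -30], [0, 37, 60, 0, -30], [0, 39, 66, 0, -30], [0, 40, 72, 0, -30], [0, 40.5, 78, 0, -30], [0, 41, 84, 0, -30], [0, 41, 89.4, 0, -30], [0, 41, 89.4, 0, -30], [0, 41, 89.4, 0, -30]], "squeeze": 25}}

```text
time_s: 2.52
ee_pos: [0.5378, 0.3626, 0.4035]
eef_rot: [3.141, 0.001, -0.284]
force: [-0.5, -0.2, 0.1]
grip_width: 0.0942
grip_force: 0.0
```

Run:
```python
from h import *
s=shot('scene');t=shot('top')
o=ctrl.get_obs();print({k:np.round(o[k],4).tolist() for k in('qpos','ee_pos','eef_rot','joint_vel')})
# lens cap: dark blob
for n,c,b in(('s',s,(300,228,330,252)),('t',t,(318,274,346,300))):
    x0,y0,x1,y1=b; g=cv2.cvtColor(c['image'],cv2.COLOR_RGB2GRAY)[y0:y1,x0:x1]; m=g<60; v,u=np.where(m); p=(u.mean()+x0,v.mean()+y0); print(n,p,m.sum(),onz(c,*p,.008).round(4))
    if n=='s': ps=p
    else: pt=p
print(tri(s,ps,t,pt))
# handle ends: inset by 9 mm of 96 total length
for n,c in(('s',s),('t',t)):
    b=[b for b in blobs(c,(0,140,80),(6,255,255)) if (b[1][0]<300)==(n=='s') and b[1][0]>0]
    b=[x for x in b if abs(x[1][0]-(217 if n=='s' else 419))<6][0]
    q=cv2.boxPoints(b[2]); L=max(b[2][1]); w=min(b[2][1]); q=q[np.argsort(q[:,1])]; a,z=q[:2].mean(0),q[2:].mean(0); d=(z-a)/L; r=w/2
    e=(a+d*r,z-d*r); print(n,e)
    if n=='s': es=e
    else: et=e[::-1]
for a,b in zip(es,et): print(tri(s,a,t,b))
a=np.hstack([cv2.resize(t['image'][160:310,150:350],(400,300)),cv2.resize(s['image'][210:360,300:500],(400,300))])
cv2.imwrite('pics/g1.png',a[:,:,::-1])
```

```text
{'qpos': [0.5325, 0.5224, 1.2122, -0.0001, 1.4078, 2.3899], 'ee_pos': [0.5384, 0.3597, 0.404], 'eef_rot': [3.1409, 0.0005, -0.2866], 'joint_vel': [-0.0364, -0.0289, 0.028, -0.0015, -0.0044, -0.009]}
s (np.float64(313.2479674796748), np.float64(240.0650406504065)) 246 [0.4089 0.0238 0.008 ]
t (np.float64(331.13903743315507), np.float64(285.2192513368984)) 187 [0.404  0.0243 0.008 ]
(array([0.40477658, 0.02336785, 0.00191317]), np.float64(0.0016846065769198753))
s (array([219.45303, 191.43289], dtype=float32), array([214.52014, 219.3859 ], dtype=float32))
t (array([417.00003, 233.50003], dtype=float32), array([420.9    , 245.20001], dtype=float32))
(array([ 0.4793262 , -0.19323971,  0.20489608]), np.float64(0.002030087609761504))
(array([ 0.51979879, -0.19628538,  0.1416352 ]), np.float64(0.0016236282756252572))
```

View pics/g1.png

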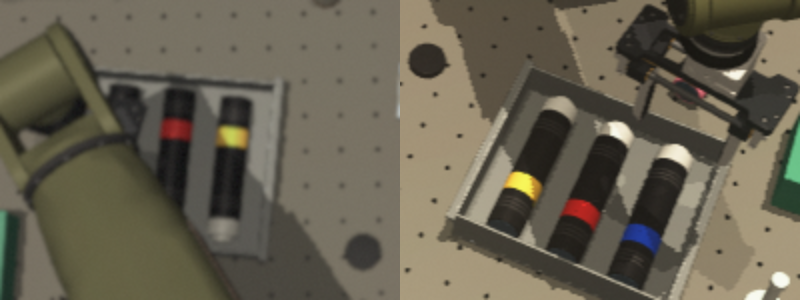

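The lens cap and handle check the calibration to about 5 mm. That puts the rail origin at about (0.622, -0.138) with yaw about -4.4°. The picture shows the gripper above the tray, with the blue band still in its bay. Next I turn to the barrel's axis, half-close, and come partway down.

Emit:
{"fn": "servo_tool", "kwargs": {"motion": [[0.27, 0.2, 0, -3, 6], [0.27, 0.2, 0, -7, 11], [0.27, 0.2, 0, -11, 11], [0.27, 0.2, 0, -12.5, 11], [0.27, 0.2, 0, -12.5, 11], [0.27, 0.2, 0, -12.5, 11]]}}

```text
time_s: 3.38
ee_pos: [0.5409, 0.3591, 0.2816]
eef_rot: [-3.14, -0.002, -0.096]
force: [-0.0, 0.5, -0.9]
grip_width: 0.0686
grip_force: 0.0
```

Run:
```python
from h import *
s=shot('scene')
o=ctrl.get_obs();print({k:np.round(o[k],4).tolist() for k in('qpos','ee_pos','eef_rot','force','grip_width')})
a=cv2.resize(s['image'][235:360,330:480],(720,600),interpolation=cv2.INTER_CUBIC)
cv2.imwrite('pics/g2.png',a[:,:,::-1])
```

```text
{'qpos': [0.5299, 0.6327, 1.3339, -0.0, 1.1722, 2.1967], 'ee_pos': [0.5408, 0.3592, 0.2816], 'eef_rot': [-3.14, -0.0022, -0.0961], 'force': [0.1832, 0.4964, -0.2467], 'grip_width': 0.0686}
```

View pics/g2.png

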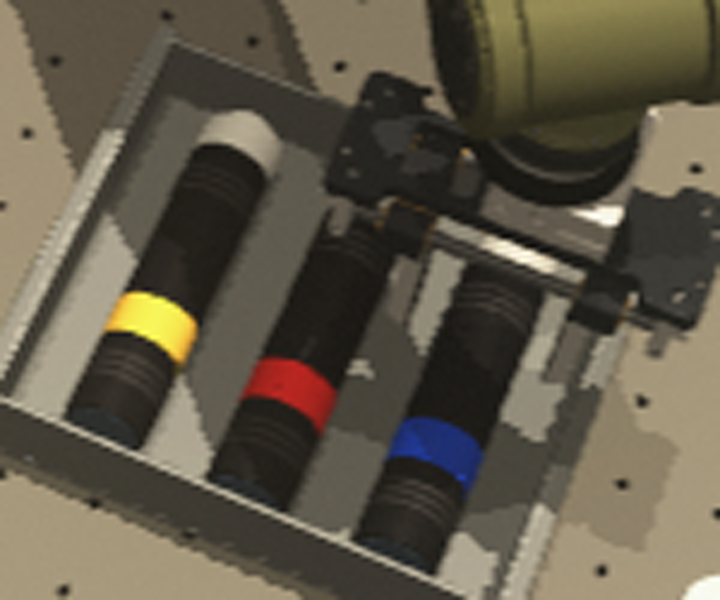

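The fingers straddle the blue barrel, with tips near (400,300) and (560,365) in the crop. Going down and closing.

Emit:
{"fn": "servo_tool", "kwargs": {"motion": [[0.27, 0, 0, -3, 0], [0.27, 0, 0, -5.5, 0], [0.27, 0, 0, -7.2, 0], [0.27, 0, 0, -7.2, 0], [0.27, 0, 0, -7.2, 0], [0.7, 0, 0, -7.2, 0], [0.7, 0, 0, -7.2, 0], [0.7, 0, 0, -7.2, 0], [0.7, 0, 0, -7.2, 0]], "squeeze": 35}}

```text
time_s: 4.55
ee_pos: [0.5405, 0.3594, 0.2079]
eef_rot: [-3.141, -0.0, -0.096]
force: [0.2, 0.5, 2.9]
grip_width: 0.0433
grip_force: 35.0
```

Emit:
{"fn": "servo_tool", "kwargs": {"motion": [[0.7, 0, 0, 1, 0], [0.7, 0, 0, 3, 0], [0.7, 0, 0, 7, 0], [0.7, 0, 0, 12, 0], [0.7, 0, 0, 17, 0], [0.7, 0, -6, 19, 5], [0.7, 0, -12, 19, 14], [0.7, 0, -18, 19, 24], [0.7, 0, -24, 19, 34], [0.7, 2, -30, 19, 44], [0.7, 4, -36, 19, 54], [0.7, 6, -41, 19, 64], [0.7, 8, -46, 19, 74], [0.7, 8, -49.7, 19, 84], [0.7, 8, -49.7, 19, 91], [0.7, 8, -49.7, 19, 91], [0.7, 8, -49.7, 19, 91], [0.7, 8, -49.7, 19, 91]]}}

```text
time_s: 6.8
ee_pos: [0.6204, -0.1373, 0.398]
eef_rot: [3.141, 0.0, 1.492]
force: [0.5, -0.3, -5.0]
grip_width: 0.0433
grip_force: 35.0
```

Run:
```python
from h import *
s=shot('scene');t=shot('top')
o=ctrl.get_obs();print({k:np.round(o[k],4).tolist() for k in('qpos','ee_pos','eef_rot','force','grip_width')})
for n,c in(('s',s),('t',t)):
    for b in blobs(c,(100,120,50),(130,255,255)): print(n,b[0],b[1])
a=np.hstack([cv2.resize(t['image'][130:280,300:500],(400,300)),cv2.resize(s['image'][150:300,130:330],(400,300))])
cv2.imwrite('pics/g3.png',a[:,:,::-1])
```

```text
{'qpos': [-0.2756, 0.4982, 1.2623, -0.0, 1.3809, -0.1968], 'ee_pos': [0.6205, -0.1374, 0.3979], 'eef_rot': [3.1414, 0.0, 1.492], 'force': [0.7377, 0.4334, -3.9743], 'grip_width': 0.0433}
s [243, 190, 13, 17, 124] [248.0, 197.5]
s [447, 232, 17, 15, 121] [456.4, 237.8]
s [224, 237, 17, 22, 220] [231.0, 246.8]
s [29, 299, 115, 83, 3164] [86.1, 338.9]
t [428, 97, 84, 46, 1515] [470.5, 119.7]
t [373, 180, 6, 16, 64] [375.2, 186.8]
t [192, 324, 17, 12, 127] [199.7, 329.6]
```

View pics/g3.png

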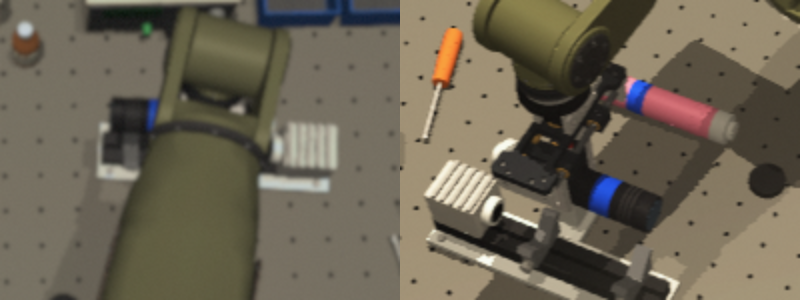

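Run:
```python
from h import *
s=shot('scene');t=shot('top')
o=np.array([.6205,-.1374,.216]); d=np.array([-np.sin(-.0788),np.cos(.0788),0])
for k in(.030,.042,.054,.1,-.1): print(k,[np.round(proj(c,o+d*k+np.array(e)),1) for c,e in((t,(-.004,0,.0215)),(s,(.014,.0,.017)),(s,(0,0,0)))])
g=cv2.cvtColor(t['image'],cv2.COLOR_RGB2GRAY)[187,345:380];print(g.tolist()); print(t['image'][187,370:382].tolist())
```

```text
0.03 [array([385.4, 186.9]), array([224.9, 246. ]), array([228.2, 245.4])]
0.042 [array([380.4, 186.6]), array([229.8, 247.9]), array([233. , 247.2])]
0.054 [array([375.5, 186.4]), array([234.6, 249.7]), array([237.7, 249. ])]
0.1 [array([356.6, 185.3]), array([253.2, 256.9]), array([256.1, 256.1])]
-0.1 [array([438.9, 189.9]), array([174.1, 226.4]), array([178.1, 226.1])]
[111, 111, 113, 112, 112, 114, 113, 111, 109, 94, 70, 46, 42, 38, 43, 41, 38, 39, 52, 52, 55, 55, 53, 50, 49, 44, 38, 39, 46, 61, 74, 78, 70, 73, 95]
[[44, 44, 43], [40, 38, 36], [40, 38, 41], [40, 45, 67], [41, 61, 117], [41, 74, 157], [46, 78, 163], [51, 69, 128], [71, 73, 81], [101, 97, 73], [114, 110, 79], [120, 114, 83]]
```

Emit:
{"fn": "servo_tool", "kwargs": {"motion": [[0.7, 0.1, -0.35, -3, 0], [0.7, 0.1, -0.35, -6, 0], [0.7, 0.1, -0.35, -9, 0], [0.7, 0.1, -0.35, -11, 0], [0.7, 0.1, -0.35, -11.8, 0], [0.7, 0.1, -0.35, -11.8, 0], [0.7, 0.1, -0.35, -11.8, 0]]}}

```text
time_s: 7.88
ee_pos: [0.6217, -0.1413, 0.2808]
eef_rot: [3.14, 0.0, 1.492]
force: [0.5, -0.0, -4.4]
grip_width: 0.0434
grip_force: 35.0
```

Run:
```python
from h import *
s=shot('scene');t=shot('top')
o=ctrl.get_obs();print({k:np.round(o[k],4).tolist() for k in('ee_pos','eef_rot','force','grip_width')})
a=np.zeros((600,800,3),np.uint8)
a[:282]=cv2.resize(t['image'][180:227,340:473],(800,282),interpolation=cv2.INTER_CUBIC); a[282:600]=cv2.resize(s['image'][245:298,150:283],(800,318),interpolation=cv2.INTER_CUBIC)
cv2.imwrite('pics/g4.png',a[:,:,::-1])
for n,c in(('s',s),('t',t)):
    for b in blobs(c,(100,120,50),(130,255,255)): print(n,b[0],b[1])
```

```text
{'ee_pos': [0.6216, -0.1413, 0.2806], 'eef_rot': [3.1401, 0.0003, 1.4925], 'force': [-0.6785, -1.2029, -5.7443], 'grip_width': 0.0436}
s [245, 192, 11, 15, 54] [249.5, 199.4]
s [447, 232, 17, 15, 121] [456.4, 237.8]
s [227, 265, 17, 20, 195] [233.9, 274.1]
s [29, 299, 115, 83, 3158] [86.1, 338.9]
t [428, 97, 84, 46, 1516] [470.3, 119.7]
t [371, 191, 5, 12, 44] [372.6, 196.2]
t [192, 324, 17, 12, 125] [199.6, 329.6]
```

View pics/g4.png

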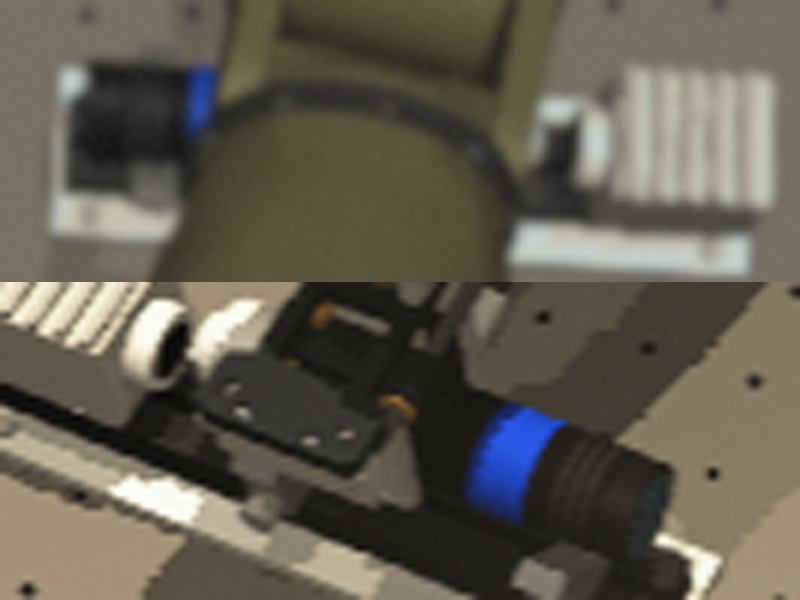

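Run:
```python
from h import *
t=shot('top');s=shot('scene')
print('y axis extra: saddle B',onz(t,365.3,201,.079)[1]-.065,'A',onz(t,412.8,203.6,.079)[1]+.065)
print(t['image'][196,347:358].tolist(),t['image'][196,367:375].tolist())
for u,off in((352.5,.1),(370.8,.054)): 
    p=onz(t,u,196,.120); print(p, 'centre y',p[1]-off*.997)
o=np.array([.6217,-.1413,.0985]); d=np.array([.0788,.997,0])
for k in(.030,.042,.054,.1): print(k,[np.round(proj(c,o+d*k+np.array(e)),1) for c,e in((t,(-.004,0,.0215)),(s,(.014,.0,.017)))])
```

```text
y axis extra: saddle B -0.13674028027614565 A -0.13454963651349106
[[117, 111, 96], [120, 114, 101], [134, 133, 125], [147, 151, 147], [135, 140, 137], [103, 106, 104], [71, 75, 73], [56, 57, 57], [50, 48, 50], [55, 52, 50], [55, 54, 50]] [[50, 47, 45], [44, 42, 41], [42, 39, 40], [40, 43, 55], [39, 52, 101], [39, 67, 146], [39, 71, 160], [41, 64, 136]]
[ 0.62712304 -0.03489855  0.12      ] centre y -0.13459855219370714
[ 0.62611636 -0.08300677  0.12      ] centre y -0.13684477005434936
0.03 [array([381.7, 198. ]), array([228.3, 273.6])]
0.042 [array([377.1, 197.8]), array([232.8, 275.3])]
0.054 [array([372.6, 197.5]), array([237.3, 277.1])]
0.1 [array([355.1, 196.5]), array([254.8, 284. ])]
```

Both cameras put the barrel centre within about 2 mm of the saddles' middle. Lowering gently.

Emit:
{"fn": "servo_tool", "kwargs": {"motion": [[0.7, 0, 0, -0.6, 0], [0.7, 0, 0, -1.1, 0], [0.7, 0, 0, -1.4, 0], [0.7, 0, 0, -1.5, 0], [0.7, 0, 0, -1.5, 0], [0.7, 0, 0, -1.5, 0]]}}

```text
time_s: 8.82
ee_pos: [0.6215, -0.1413, 0.2648]
eef_rot: [3.141, 0.0, 1.492]
force: [0.3, -0.2, -4.8]
grip_width: 0.0431
grip_force: 35.0
```

Emit:
{"fn": "servo_tool", "kwargs": {"motion": [[0.7, 0, 0, -0.1, 0], [0.7, 0, 0, -0.2, 0], [0.7, 0, 0, -0.2, 0], [0.7, 0, 0, -0.2, 0]]}}

```text
time_s: 9.32
ee_pos: [0.6217, -0.1413, 0.2631]
eef_rot: [3.14, 0.0, 1.492]
force: [3.0, 0.0, 1.1]
grip_width: 0.0434
grip_force: 35.0
```

Emit:
{"fn": "servo_tool", "kwargs": {"motion": [[0.7, 0.1, 0, 0, 0], [0.7, 0.1, 0, -0.1, 0], [0.7, 0.1, 0, -0.1, 0], [0.7, 0.1, 0, -0.1, 0]]}}

```text
time_s: 9.82
ee_pos: [0.6227, -0.1413, 0.2621]
eef_rot: [3.14, 0.0, 1.492]
force: [3.4, -0.4, 5.5]
grip_width: 0.0434
grip_force: 35.0
```

Emit:
{"fn": "servo_tool", "kwargs": {"motion": [[0.7, 0.1, 0, -0.05, 0], [0.7, 0.2, 0, -0.05, 0], [0.7, 0.2, 0, -0.05, 0], [0.7, 0.2, 0, -0.05, 0]]}}

```text
time_s: 10.32
ee_pos: [0.6239, -0.1414, 0.2618]
eef_rot: [-3.138, 0.0, 1.492]
force: [-12.6, 1.0, 14.4]
grip_width: 0.0432
grip_force: 35.0
```

Emit:
{"fn": "servo_tool", "kwargs": {"motion": [[0.7, -0.1, 0, 0, 0], [0.7, -0.1, 0, 0, 0], [0.5, -0.1, 0, 0, 0], [0.4, -0.1, 0, 0, 0], [0.27, -0.1, 0, 0, 0], [0.27, -0.1, 0, 0, 0], [0.27, -0.1, 0, 0, 0]]}}

```text
time_s: 11.2
ee_pos: [0.6235, -0.1413, 0.2611]
eef_rot: [-3.141, -0.0, 1.492]
force: [-0.2, 0.6, 1.0]
grip_width: 0.0686
grip_force: 0.0
```

Emit:
{"fn": "servo_tool", "kwargs": {"motion": [[0.27, 0, 0, 2, 0], [0.27, 0, 0, 6, 0], [0.27, 0, 0, 11, 0], [0.27, 0, 0, 16, 0], [0.27, 0, 0, 19, 0], [0.6, 0, 12, 19, 0], [1, 0, 18, 19, 0], [1, 0, 18, 19, 0], [1, 0, 18, 19, 0]]}}

```text
time_s: 12.32
ee_pos: [0.6229, 0.0421, 0.4529]
eef_rot: [3.14, -0.0, 1.497]
force: [0.2, -0.8, 0.3]
grip_width: 0.0321
grip_force: 0.0
```

Run:
```python
from h import *
s=shot('scene');t=shot('top')
o=ctrl.get_obs();print({k:np.round(o[k],4).tolist() for k in('qpos','ee_pos','eef_rot','force','grip_width')})
a=np.zeros((600,800,3),np.uint8)
a[:300]=cv2.resize(t['image'][180:230,340:473],(800,300),interpolation=cv2.INTER_CUBIC); a[300:600]=cv2.resize(s['image'][245:295,150:283],(800,300),interpolation=cv2.INTER_CUBIC)
cv2.imwrite('pics/g5.png',a[:,:,::-1])
for n,c in(('s',s),('t',t)):
    for b in blobs(c,(100,120,50),(130,255,255))+blobs(c,(0,140,80),(6,255,255)): print(n,b[0],b[1],cv2.boxPoints(b[2]).round(1).tolist())
```

```text
{'qpos': [0.0037, 0.4415, 1.2193, -0.0002, 1.4796, 0.0811], 'ee_pos': [0.6232, 0.0389, 0.4524], 'eef_rot': [3.1404, 0.0001, 1.4933], 'force': [0.7292, -0.4672, 0.2851], 'grip_width': 0.0245}
s [243, 190, 13, 17, 120] [248.1, 197.4] [[241.10000610351562, 203.10000610351562], [247.39999389648438, 188.39999389648438], [255.10000610351562, 191.8000030517578], [248.8000030517578, 206.39999389648438]]
s [447, 232, 17, 15, 121] [456.4, 237.8] [[446.8999938964844, 237.0], [452.1000061035156, 229.5], [465.6000061035156, 238.89999389648438], [460.3999938964844, 246.3000030517578]]
s [228, 269, 16, 20, 191] [234.4, 278.4] [[225.5, 284.5], [232.60000610351562, 267.79998779296875], [243.3000030517578, 272.3999938964844], [236.10000610351562, 289.1000061035156]]
s [29, 299, 115, 83, 3159] [86.1, 338.9] [[26.200000762939453, 347.8999938964844], [45.79999923706055, 293.1000061035156], [145.60000610351562, 328.70001220703125], [126.0, 383.6000061035156]]
s [213, 188, 11, 36, 240] [217.3, 204.5] [[210.3000030517578, 222.3000030517578], [216.5, 187.1999969482422], [223.60000610351562, 188.5], [217.3999
[... 572 characters left out ...]
380.1000061035156, 209.3000030517578]]
t [405, 299, 9, 16, 115] [409.1, 306.1] [[404.8999938964844, 313.70001220703125], [406.0, 298.5], [413.3999938964844, 299.1000061035156], [412.20001220703125, 314.20001220703125]]
t [192, 324, 17, 12, 125] [199.8, 329.7] [[191.10000610351562, 331.1000061035156], [193.3000030517578, 323.79998779296875], [208.5, 328.29998779296875], [206.3000030517578, 335.70001220703125]]
t [231, 219, 15, 11, 153] [237.8, 224.2] [[231.0, 219.0], [245.0, 219.0], [245.0, 229.0], [231.0, 229.0]]
t [415, 231, 10, 18, 102] [419.0, 239.7] [[413.20001220703125, 231.60000610351562], [418.8999938964844, 229.6999969482422], [424.70001220703125, 247.10000610351562], [419.0, 249.0]]
```

View pics/g5.png

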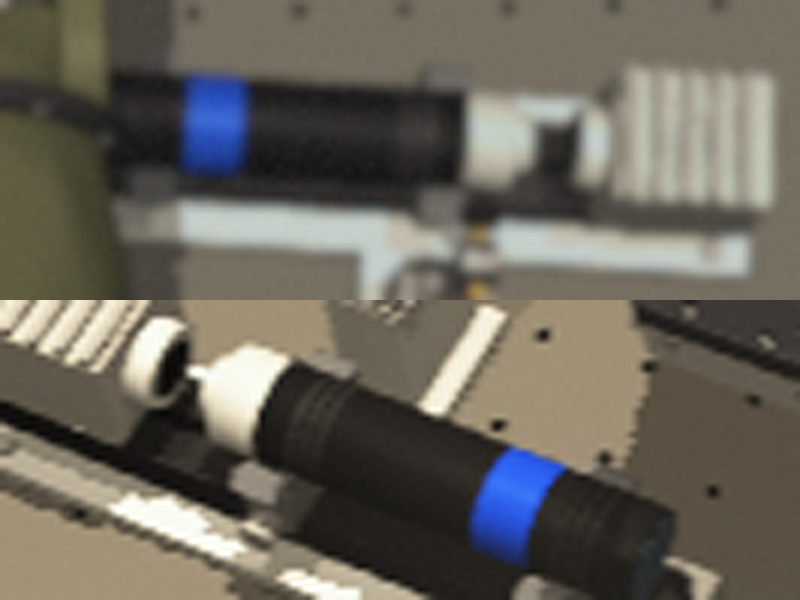

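Both views show the barrel seated in the saddles. The silver end faces the camera mount, and its silver/black edge lies about 5 mm past the saddle centre, as it should. Next is the clamp: I work out the handle's path from the two given end poses.

Run:
```python
from h import *
o=ctrl.get_obs();e=o['ee_pos'];print(np.round(e,4),o['grip_width'])
P0=-64+108j; A=np.array([[1,1],[np.exp(-1.5j),np.exp(1.06j)]]); h,r=np.linalg.solve(A,[-96+143j-P0,-114+126j-P0])
O=np.array([.622,-.1385]);c,s=np.cos(-.077),np.sin(-.077)
for f in np.linspace(0,1,9):
    root=P0+h*np.exp(-1.5j*f)+r*np.exp(1.06j*f); ph=np.radians(58-61*f); d=-np.cos(ph)+1j*np.sin(ph); n=np.sin(ph)+1j*np.cos(ph)
    C=root+55*d+9*n; x=C.real+12.5*(1-f)+3*f; z=C.imag
    w=O+np.array([c*x/1e3+s*.065,s*x/1e3-c*.065]); print(round(f,2),root,'tip',round(x,1),round(z,1),'shift cm',np.round((np.r_[w,z/1e3+.199]-e)*100,2))
```

```text
[0.6232 0.0389 0.4524] 0.024450378090490846
0.0 (-96+143.00000000000003j) tip -105.0 194.4 shift cm [-11.09 -23.41  -5.89]
0.12 (-101.8840208064668+143.0457306503007j) tip -118.7 191.1 shift cm [-12.46 -23.3   -6.22]
0.25 (-106.84175749647474+142.52059950115148j) tip -131.0 186.5 shift cm [-13.68 -23.21  -6.69]
0.38 (-110.78278234312464+141.3841832113101j) tip -141.7 180.4 shift cm [-14.75 -23.13  -7.3 ]
0.5 (-113.64380383227602+139.60698911460278j) tip -150.5 173.0 shift cm [-15.63 -23.06  -8.04]
0.62 (-115.38957299730204+137.17270439550867j) tip -157.5 164.3 shift cm [-16.32 -23.01  -8.9 ]
0.75 (-116.01297883433482+134.0801459778761j) tip -162.5 154.5 shift cm [-16.82 -22.97  -9.88]
0.88 (-115.5343494413911+130.344818618234j) tip -165.4 143.8 shift cm [-17.12 -22.95 -10.96]
1.0 (-114+126j) tip -166.4 132.1 shift cm [-17.21 -22.94 -12.12]
```

Emit:
{"fn": "servo_tool", "kwargs": {"motion": [[1, -3, -6, 0, 0], [1, -6, -12, 0, 0], [1, -9, -18, 0, 0], [1, -11, -23.4, 0, 0], [1, -11, -23.4, 0, 0], [1, -11, -23.4, -3, 0], [1, -11, -23.4, -4, 0], [1, -11, -23.4, -4, 0]]}}

```text
time_s: 13.42
ee_pos: [0.5136, -0.1951, 0.4112]
eef_rot: [-3.141, -0.0, 1.493]
force: [0.1, -0.5, 0.6]
grip_width: 0.0004
grip_force: 0.0
```

Run:
```python
from h import *
s=shot('scene');t=shot('top')
o=ctrl.get_obs();print({k:np.round(o[k],4).tolist() for k in('qpos','ee_pos','eef_rot','force','grip_width')})
a=cv2.resize(s['image'][160:280,150:310],(800,600),interpolation=cv2.INTER_CUBIC)
cv2.imwrite('pics/g6.png',a[:,:,::-1])
```

```text
{'qpos': [-0.4296, 0.2929, 1.5124, -0.0, 1.3352, -0.3516], 'ee_pos': [0.5137, -0.1951, 0.4121], 'eef_rot': [3.1406, 0.0004, 1.4928], 'force': [-0.7822, -0.2421, -0.0453], 'grip_width': 0.0004}
```

View pics/g6.png

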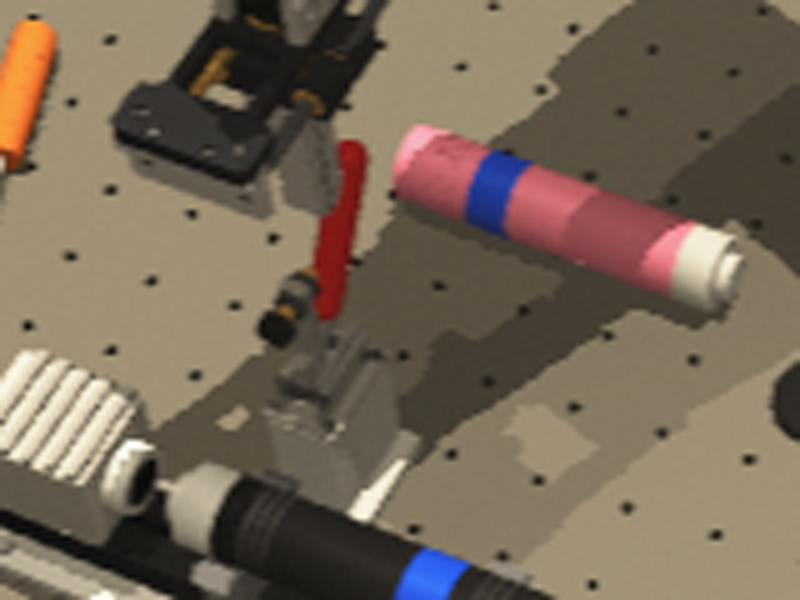

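The closed fingertips (crop 310,205) stand just above and on the barrel side of the red bar (345,210). Following the handle halfway down.

Emit:
{"fn": "servo_tool", "kwargs": {"motion": [[1, 0, 0, -1.2, 0], [1, -0.1, 0, -1.9, 0], [1, -0.8, 0, -2.1, 0], [1, -1.5, 0.1, -2.3, 0], [1, -2.1, 0.1, -2.5, 0], [1, -2.7, 0.2, -2.8, 0], [1, -3.3, 0.2, -3.1, 0], [1, -3.8, 0.3, -3.4, 0], [1, -4.2, 0.3, -3.7, 0], [1, -4.6, 0.3, -4.1, 0], [1, -4.6, 0.3, -4.1, 0]]}}

```text
time_s: 14.9
ee_pos: [0.4672, -0.1923, 0.3696]
eef_rot: [-3.14, -0.0, 1.492]
force: [0.9, -0.7, 0.2]
grip_width: 0.0007
grip_force: 0.2
```

Run:
```python
from h import *
s=shot('scene');t=shot('top')
o=ctrl.get_obs();print({k:np.round(o[k],4).tolist() for k in('qpos','ee_pos','eef_rot','force','grip_width')})
a=cv2.resize(s['image'][160:280,150:310],(800,600),interpolation=cv2.INTER_CUBIC)
cv2.imwrite('pics/g7.png',a[:,:,::-1])
```

```text
{'qpos': [-0.4628, 0.2336, 1.6891, -0.0002, 1.2201, -0.3843], 'ee_pos': [0.4674, -0.1923, 0.3698], 'eef_rot': [-3.1404, -0.0003, 1.4924], 'force': [-0.4127, 0.6162, 0.4455], 'grip_width': 0.0004}
```

View pics/g7.png

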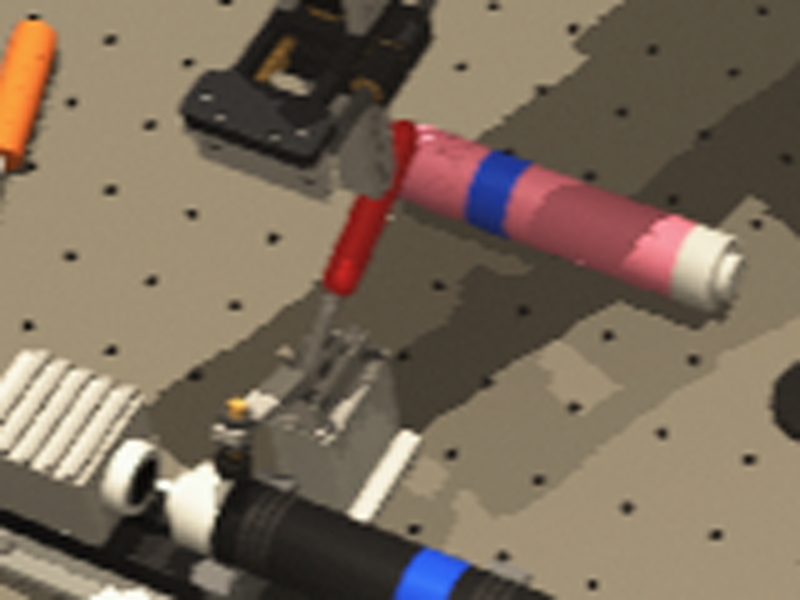

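The handle follows, and the clamp arm is already coming down on the barrel. I've now used all ten picture views, so from here I go by forces and numbers.

Emit:
{"fn": "servo_tool", "kwargs": {"motion": [[1, -0.4, 0, -0.5, 0], [1, -0.7, 0, -0.9, 0], [1, -1, 0.1, -1.4, 0], [1, -1.2, 0.1, -1.9, 0], [1, -1.4, 0.1, -2.4, 0], [1, -1.5, 0.1, -2.9, 0], [1, -1.6, 0.1, -3.4, 0], [1, -1.6, 0.1, -3.7, 0], [1, -1.6, 0.1, -3.7, 0]]}}

```text
time_s: 16.12
ee_pos: [0.4515, -0.1913, 0.3329]
eef_rot: [-3.141, -0.0, 1.492]
force: [0.3, 0.1, 0.7]
grip_width: 0.0007
grip_force: 0.0
```

Emit:
{"fn": "servo_tool", "kwargs": {"motion": [[1, 0, 0, -0.1, 0], [1, 0, 0, -0.2, 0], [1, 0, 0, -0.3, 0], [1, 0, 0, -0.3, 0]]}}

```text
time_s: 16.62
ee_pos: [0.4514, -0.1913, 0.3306]
eef_rot: [3.141, 0.0, 1.492]
force: [-3.3, 0.7, 7.0]
grip_width: 0.0002
grip_force: 3.6
```

Run:
```python
from h import *
s=shot('scene');t=shot('top')
for n,c in(('s',s),('t',t)):
    for b in blobs(c,(0,140,60),(6,255,255))+blobs(c,(100,120,50),(130,255,255)): print(n,b[0],b[1])
O=np.array([.622,-.1385]);c,q=np.cos(-.077),np.sin(-.077)
for x,z in((-192,122),(-114,126),(-183,139),(-110,144)): 
    p=np.r_[O+[c*x/1e3+q*.065,q*x/1e3-c*.065],z/1e3]; print(x,z,np.round(proj(s,p),1),np.round(proj(t,p),1))
```

```text
s [215, 195, 23, 28, 178] [225.6, 209.9]
s [380, 309, 20, 16, 174] [390.8, 315.4]
s [243, 190, 13, 17, 121] [248.1, 197.6]
s [447, 232, 17, 15, 121] [456.4, 237.8]
s [228, 269, 16, 20, 191] [234.4, 278.4]
s [29, 299, 115, 83, 3159] [86.1, 338.9]
t [231, 219, 15, 12, 160] [238.0, 224.2]
t [428, 97, 84, 46, 1515] [470.4, 119.8]
t [369, 193, 13, 16, 177] [375.0, 200.5]
t [192, 324, 17, 12, 125] [199.7, 329.6]
-192 122 [233.7 197. ] [414.9 271. ]
-114 126 [218.9 218.3] [415.9 240.8]
-183 139 [231.4 195.3] [416.1 266.7]
-110 144 [217.4 215.2] [417.1 238. ]
```

Emit:
{"fn": "servo_tool", "kwargs": {"motion": [[1, 0, 0, -0.1, 0], [1, 0, 0, -0.2, 0], [1, 0, 0, -0.2, 0], [1, 0, 0, -0.2, 0]]}}

```text
time_s: 17.23
ee_pos: [0.4513, -0.1913, 0.3292]
eef_rot: [-3.142, 0.0, 1.492]
force: [-8.4, 2.5, 15.3]
grip_width: 0.0005
grip_force: 7.9
```

Emit:
{"fn": "servo_tool", "kwargs": {"motion": [[1, 0, 0, -0.1, 0], [1, 0, 0, -0.2, 0], [1, 0, 0, -0.2, 0], [1, 0, 0, -0.2, 0]]}}

```text
time_s: 17.73
ee_pos: [0.4512, -0.1913, 0.3278]
eef_rot: [-3.141, 0.001, 1.493]
force: [-13.8, 3.4, 23.4]
grip_width: 0.0004
grip_force: 12.5
```

Emit:
{"fn": "servo_tool", "kwargs": {"motion": [[1, 0, 0, 3, 0], [1, 0, 0, 7, 0], [1, 0, 5, 10, 0], [1, 0, 11, 12, 0], [1, 0, 17, 12, 0], [1, 0, 22, 12, 0], [1, 0, 22, 12, 0]]}}

```text
time_s: 18.6
ee_pos: [0.4512, 0.0312, 0.4462]
eef_rot: [3.141, -0.0, 1.497]
force: [-0.4, -0.9, 0.2]
grip_width: 0.0005
grip_force: 0.0
```

```bash
cat > hd.py <<'E'
from h import *
s=shot('scene');t=shot('top'); print(np.round(ctrl.get_obs()['ee_pos'],3))
E={}
for n,c in(('s',s),('t',t)):
    for b in blobs(c,(0,140,60),(6,255,255)):
        if abs(b[1][0]-(222 if n=='s' else 416))<15:
            q=cv2.boxPoints(b[2]);q=q[np.argsort(q[:,1])];a,z=q[:2].mean(0),q[2:].mean(0);L=max(b[2][1]);w=min(b[2][1]);d=(z-a)/L
            E[n]=[a+d*w/2,z-d*w/2]; print(n,b[0],E[n])
for a,b in zip(E['s'],E['t'][::-1]): 
    p,g=tri(s,a,t,b); w=p[:2]-[.622,-.1385]; c,q=np.cos(-.077),np.sin(-.077); print('rail mm',np.round([1e3*(c*w[0]+q*w[1]),1e3*(-q*w[0]+c*w[1]),1e3*p[2]],1),round(g,4))
for n,c in(('s',s),('t',t)):
    print(n,[b[1] for b in blobs(c,(100,120,50),(130,255,255))])
E
python3 hd.py
```

```text
[0.451 0.029 0.446]
s [216, 194, 21, 29, 217] [array([232.80766, 198.03844], dtype=float32), array([219.88457, 217.42305], dtype=float32)]
t [411, 239, 8, 36, 229] [array([415.48193, 242.38013], dtype=float32), array([414.13354, 270.69684], dtype=float32)]
rail mm [-190.4  -65.1  118.8] 0.0033
rail mm [-118.   -64.3  125.2] 0.0005
s [[248.1, 197.4], [456.4, 237.8], [234.3, 278.4], [86.1, 338.9]]
t [[470.2, 119.8], [375.1, 200.5], [409.2, 306.2], [199.7, 329.6]]
```

The handle reads at its fully-down pose. I'll press once more further out on the bar, where the lever is longer, to be sure it is over centre.

Emit:
{"fn": "servo_tool", "kwargs": {"motion": [[1, -1.4, -6, 0, 0], [1, -1.4, -12, 0, 0], [1, -1.4, -18, 0, 0], [1, -1.4, -21.9, 0, 0], [1, -1.4, -21.9, -4, 0], [1, -1.4, -21.9, -8, 0], [1, -1.4, -21.9, -10.5, 0], [1, -1.4, -21.9, -11.3, 0], [1, -1.4, -21.9, -11.6, 0], [1, -1.4, -21.9, -11.6, 0], [1, -1.4, -21.9, -11.6, 0]]}}

```text
time_s: 20.08
ee_pos: [0.4376, -0.1904, 0.331]
eef_rot: [3.14, 0.001, 1.492]
force: [-0.0, -1.3, 0.9]
grip_width: 0.0
grip_force: 0.6
```

Emit:
{"fn": "servo_tool", "kwargs": {"motion": [[1, 0, 0, -0.1, 0], [1, 0, 0, -0.2, 0], [1, 0, 0, -0.3, 0], [1, 0, 0, -0.3, 0]]}}

```text
time_s: 20.58
ee_pos: [0.4375, -0.1904, 0.3282]
eef_rot: [3.141, 0.001, 1.493]
force: [-6.3, -1.5, 12.8]
grip_width: 0.0005
grip_force: 6.7
```

Emit:
{"fn": "servo_tool", "kwargs": {"motion": [[1, 0, 0, -0.1, 0], [1, 0, 0, -0.2, 0], [1, 0, 0, -0.35, 0], [1, 0, 0, -0.35, 0]]}}

```text
time_s: 21.08
ee_pos: [0.4373, -0.1904, 0.3254]
eef_rot: [3.141, 0.001, 1.493]
force: [-14.0, 2.2, 25.2]
grip_width: 0.0005
grip_force: 13.2
```

Emit:
{"fn": "servo_tool", "kwargs": {"motion": [[1, 0, 0, 3, 0], [1, 0, 0, 7, 0], [1, 0, 5, 10, 0], [1, 0, 11, 12, 0], [1, 0, 17, 12, 0], [1, 0, 22, 12, 0], [1, 0, 22, 12, 0]]}}

```text
time_s: 21.95
ee_pos: [0.4372, 0.0322, 0.4438]
eef_rot: [3.141, -0.0, 1.497]
force: [-1.2, -0.2, -0.1]
grip_width: 0.0005
grip_force: 0.0
```

```bash
python3 hd.py
```

```text
[0.437 0.03  0.444]
s [216, 194, 21, 29, 218] [array([232.80766, 198.03845], dtype=float32), array([219.57689, 217.88458], dtype=float32)]
t [411, 239, 8, 36, 229] [array([415.50247, 242.45013], dtype=float32), array([414.09103, 270.67957], dtype=float32)]
rail mm [-190.4  -65.   118.9] 0.0034
rail mm [-117.8  -65.   123.2] 0.0011
s [[248.1, 197.3], [456.4, 237.8], [234.4, 278.4], [86.2, 338.9]]
t [[470.2, 119.8], [375.1, 200.5], [409.1, 306.1], [199.7, 329.6]]
```

```bash
python3 -c "
from station import ctrl
print(ctrl.hand_in())"
```

```text
the job is handed in; nothing more can be done
None
```

I laid the blue-banded barrel in the saddles, centred to about 2 mm with its silver end to the camera. The clamp handle is pressed down to its stop and released: a second press of about 25 N left it unmoved. I handed the job in at about 22 s; it returned no verdict.

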